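# Clamp a split cheese board for glueing

### The job

The small cheese board has split in two and is to be glued: lay the loose half flat in the bar clamp between the other half and the moving jaw, broken edge to broken edge with the ends level, and let go of it. Then pump the clamp's trigger, moving the jaw by the trigger only, until the rubber pad has pushed the halves together without a gap and is pressed in a few millimetres, but not squashed right in. Finish while still holding the trigger squeezed at that pressure, and leave the tape roll, the dropper bottle and the mug alone.

Things in the scene. Friction and masses are not known exactly. Their poses are not given: they have to be found in the camera images.
- clamp: fixed bar clamp on a plywood bed (215 x 250 mm, top 12 mm over the worktop). Origin: centre of the bed's underside; +x away from the grip side, +y from fixed to moving jaw (the jaw closes to -y). Toothed steel bar along y at x = -32 (16 wide, top at 30 mm). Black housing with fixed jaw: y -122 to -42, x -67 to +68, 50 mm high. The board's place on the bed: x -15 to +96 mm
- fixed_pad_face (a point): centre of the grey rubber pad's face on the fixed jaw (40 mm wide), 22 mm over the worktop; it looks to the clamp's +y
- grip_back (a point): middle of the back (clamp's -y side) of the fixed grip, 34 mm over the worktop: a black post behind the trigger, 22 mm thick along y, at x = -122 to -52 mm of the clamp, 48 mm high
- jaw: moving jaw with the toothed bar: black plate across the bar, 21 mm thick along y, 40 mm high. Axes as the clamp; origin = the clamp's when fully open, and up to 82 mm towards the clamp's -y as it closes; starts 0 to 12 mm from open. The ratchet has 4 mm teeth: the jaw goes to -y only and slips back up to about one tooth when the trigger is let go
- pad: grey rubber pad on the moving jaw, 40 mm wide, 15 high; gives up to 8 mm into the jaw along y, 4 N per mm: 2 to 6 mm is the right pressure, squashed right in (8 mm) it crushes the wood. Origin: centre of its face; axes as the clamp. Unpressed its origin lies 118 mm along +y from the jaw's origin, pressed in farther by the squash
- pad_face (a point): centre of the moving pad's face, looking to the clamp's -y, 22 mm over the worktop
- trigger: black lever on the grip's +y side, swinging level. Origin on its upright pivot (at worktop height); it reaches along its own -x. Blade to squeeze: 60 to 114 mm from the pivot, 10 mm thick, 16 to 48 mm over the worktop. Rest yaw = clamp's yaw - 0.18 rad; squeezing towards the grip (clamp's -y) turns it by up to +0.36 rad, a spring returns it when let go
- trigger_face (a point): middle of the blade's front face (its own +y side), 88 mm from the pivot, 34 mm over the worktop; stroke 32 mm. The first 0 to 8 mm may be idle, then the jaw moves 0.5 mm per mm, 10 to 16 mm a full stroke. Needs 4 to 9 N with the jaw free, about 0.7 N more per N of pad pressure. 66 mm to the grip's back at rest; may also just be pushed, the clamp is fixed
- half_a: first half of the board, brown wood, 110 (x) x 48 (y) x 18 mm, loose, lying on the bed, outer edge 0 to 4 mm from the fixed pad. Origin: centre of its underside; straight broken edge on its own +y side, outer edge with rounded corners (radius 14) on -y; a dark groove runs inside the outer edges
- half_a_seam (a point): middle of the broken edge of the first half, 9 mm over its underside
- half_b: other half, same size, 50 to 105 g, flat on the worktop right of the clamp. Origin: centre of its underside; broken edge on its own -y side, rounded outer edge on +y. When joined its axes are parallel to half_a's and its origin lies 48 mm along half_a's +y
- half_b_seam (a point): middle of the broken edge of the other half, 9 mm over its underside
- tape: roll of brown tape, 92 mm across, 48 mm high, lying behind the work; leave alone
- dropper_bottle: small amber dropper bottle, 33 mm across, 102 mm high, behind the work; leave alone
- mug: small cream mug, 59 x 84 x 56 mm, behind the loose half; leave alone

How it is judged:
By the outcome, as a careful person would: the job done as asked, in the order asked, and still so for the second after the job is handed in, while the arm keeps its last pose, push and grip.
It also fails if it takes over 67 s, if anything falls off the work surface, if the arm or the gripper's body presses on something with over 40 N, if the wrist force passes 120 N, or if a joint passes its speed limit or range.

### The arm

A 6-joint arm with a two-finger parallel gripper is mounted at the origin on a cart in front of the work surface, level with it; the furniture and walls round the work are solid. World frame = base frame: x ahead of the robot, y to its left, z up, the work surface at z = 0. Lengths are in mm, angles in rad, forces in N, time in s.
With the tool pointing down it reaches from about 400 to 925 mm from the base axis. Payload 12.5 kg.
Tool frame: the origin (TCP) lies on the centre line of the jaws, within the pads' length; the fingertips stand 17 mm ahead of it and the grasp point (between the pads) lies 2 mm behind it; z points along the fingers, y is the line along which they close (so a half turn about z gives the same grasp; the last joint's range is limited). The gripper opens to 95 mm and grips with 3 to 60 N. Pads are 20 mm wide; open, the fingers measure 119 mm over their backs; the gripper's body (75 mm by 180 mm) begins 59 mm behind the grasp point.
Start: joints at [1.085, 0.491, 1.559, -0, 1.092, -0.106], TCP at [231.693, 580.485, 231.661] pointing down, gripper open.
Joint ranges: [-3.1, 3.1], [-0.84, 2.19], [0.05, 2.79], [-1.13, 4.28], [0.06, 2.93], [-2.69, 2.69]. Speed limits (rad/s): [2.22, 2.22, 2.79, 3.14, 3.14, 3.14].

### API

Orientations are given as [roll, pitch, yaw] about the fixed x, y, z axes, in that order (R = Rz(yaw) Ry(pitch) Rx(roll)).
In Python, from cell import env gives the robot as it stands.
- The arm moves only by the tool drive_tool, never from a script. Its argument "deltas" is text: rows parted by semicolons, each of 4 numbers parted by spaces: the shift along the world's x, y, z normalised to -1 to 1, where 1 is 100 mm, then the turn about the world's z normalised to -1 to 1, where 1 is 180 degrees. A call has 1 to 10 rows; each row shifts and turns the commanded pose from where the row before left it; what a row does not reach is not made up. A row lasts 1/12 s, in which the tool goes at most 41.7 mm and 7.16 degrees, less where a joint would pass 70% of its speed; a pose out of reach is approached as far as the arm can. A call with a number of a shift or a turn outside -1 to 1 is refused whole. A call with a gripper value outside its range is refused whole. "gripper" is the closure, from 0 (fully open) to 1 (shut), set as the call begins (left out, the last holds). The fingers move at their own pace and stop on an object; the grip force is fixed at half the most. Time passes only in rows, so rows that do not move let the fingers close. It gives the time, the measured TCP pose, the force, the opening and the grip force at its end, in the units of the state.
- env.state(): the state, without advancing time (a new reading comes with each control period).
- env.read_camera(name): name is "scene" or "top" or "wrist"; returns (picture, depth): 384x512x3 uint8, red, green, blue; 384x512 float32, mm along the optical axis (not along the pixel's ray), 0 where there is no reading.
- env.camera_params(name): a dict with "mtx" (3x3 intrinsics, pixels), "camera_from_world" (4x4, takes a point from world to camera coordinates); the wrist camera has in their place "mount" (4x4, takes a point from camera to tool coordinates, whose origin is the TCP and whose axes are the flange's). Camera axes: x right, y down, z forward; pixel columns grow to the right and rows downward; lengths in mm; the calibration is good to about 2 mm. The wrist camera is an equidistant fisheye: a pixel r from the principal point sees the ray r / f radians off the axis. A picture is of the moment at which its call begins: read the wrist's pose just before it. camera_params takes no time and is no camera call.
- env.job_done(): hands the job in; it is judged then, once.
The state is a dict: "t": time; "joints": joint angles; "qvel": joint speeds; "tau": joint torques, N m; "eef_pos": TCP position; "tcp_rot": TCP orientation; "ft_force": force on the tool from outside, world axes, zero at the start; "moment": the same for the moment, N m; "opening": opening from 0.0 (shut) to 1.0 (fully open); "grip_force": force on a finger pad.
Only numpy, scipy, OpenCV 4.12 (cv2) and the standard library are available. Lean on these libraries where they do the work, as an engineer would, in place of code of your own. Each camera call takes 0.05 s, during which the arm holds its last target. There are 200 camera calls.

## Working session

There is one attempt and no reset: what is moved stays moved. The work goes in short steps, Python scripts to look and compute and a tool call to move; the robot and the scene stay as the last step left them, time stands still between calls to the robot, and variables do not carry over. Pictures are saved under pics/ and viewed, at most 10 in all, crops included, and the job is handed in when it is done.

Besides the shell and the picture viewer there is one more tool, called after ">>>" as name(argument=value, ...) on one line, values as JSON. drive_tool: Moves the arm, as the interface text tells. Its arguments: {"type":"object","properties":{"deltas":{"type":"string"},"gripper":{"type":"number"}},"required":["deltas"]}

```bash
mkdir -p pics; cat > h.py <<'E'
import numpy as np, cv2
from cell import env
def look(n):
    im,d=env.read_camera(n); return im,d,env.camera_params(n)
def ray(p,uv,z):
    # pixel -> world point on plane z (pinhole)
    K=np.array(p["mtx"]);T=np.linalg.inv(np.array(p["camera_from_world"]))
    uv=np.atleast_2d(np.array(uv,float)); r=np.c_[uv,np.ones(len(uv))]@np.linalg.inv(K).T@T[:3,:3].T
    c=T[:3,3]; return c+r*((z-c[2])/r[:,2:3])
def cloud(d,p):
    K=np.array(p["mtx"]);T=np.linalg.inv(np.array(p["camera_from_world"]))
    v,u=np.indices(d.shape); r=np.stack([u,v,np.ones_like(u)],-1)@np.linalg.inv(K).T*d[...,None]
    return r@T[:3,:3].T+T[:3,3]
E
python3 - <<'E'
from h import *
for n in("top","scene"):
    im,d,p=look(n); cv2.imwrite(f"pics/{n}0.png",im[...,::-1]); np.savez(f"{n}0.npz",im=im,d=d,K=p["mtx"],T=p["camera_from_world"]); print(n,np.round(np.linalg.inv(p["camera_from_world"])[:3],2).tolist(),p["mtx"])
print(env.state())
E
```

```text
top [[0.01, -1.0, 0.08, 471.07], [-1.0, -0.02, -0.02, -180.12], [0.02, -0.08, -1.0, 1448.27]] [[495.51022633   0.         263.35467687]
 [  0.         495.51022633 198.34834965]
 [  0.           0.           1.        ]]
scene [[-0.08, -0.69, 0.72, -279.15], [-1.0, 0.07, -0.04, -134.06], [-0.02, -0.72, -0.69, 901.45]] [[424.23087948   0.         248.02972536]
 [  0.         424.23087948 189.76134458]
 [  0.           0.           1.        ]]
{'t': 0.1, 'joints': array([ 1.08543378e+00,  4.91462786e-01,  1.55941230e+00, -1.53908406e-05,
        1.09166694e+00, -1.05581260e-01]), 'qvel': array([ 6.87020613e-04, -1.21037940e-03, -7.12597929e-05, -1.17699098e-03,
        9.15246677e-04,  1.74177102e-03]), 'tau': array([ 3.75129588e-03, -6.13621259e+01, -2.58603251e+01,  6.93883630e-02,
        4.71146707e-02, -5.01202510e-05]), 'eef_pos': array([231.57455169, 580.29732474, 231.1346503 ]), 'tcp_rot': array([-3.14064714e+00, -8.64740855e-05,  2.76181843e+00]), 'ft_force': array([ 0.13460393,  0.14726971, -0.78554265]), 'moment': array([ 0.01059484, -0.02507515, -0.01003674]), 'grip_force': 0.0, 'opening': 1.001865966057781}
```

View pics/top0.png

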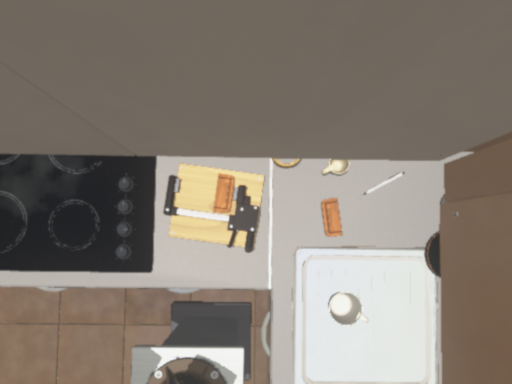

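View pics/scene0.png

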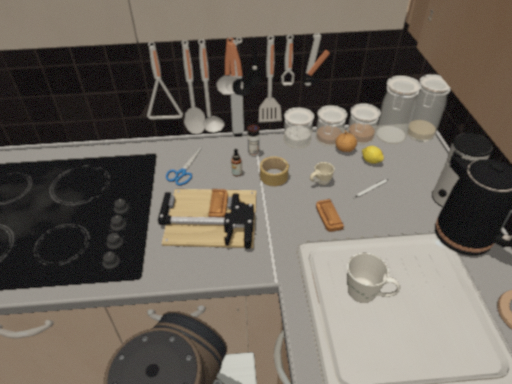

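The top view shows the clamp at about (215,205), with the moving jaw on the left (+y) at (170,195) and the fixed jaw, grip and trigger at (242,215). half_a is at (224,193), and the loose half is at (332,217). In the scene view the bottle is at (237,163), the tape at (274,171) and the mug at (322,175), all behind the work.

```bash
python3 - <<'E'
from h import *
z=np.load("top0.npz");im,d=z["im"],z["d"];p={"mtx":z["K"],"camera_from_world":z["T"]}
P=cloud(d,p)
for n,uv in dict(clamp=(215,205),halfb=(332,217),halfa=(224,193),trig=(234,238),jaw=(170,195),mug=(338,166)).items():
    print(n,np.round(P[uv[1],uv[0]]),np.round(ray(p,uv,20)[0]))
hsv=cv2.cvtColor(im,cv2.COLOR_RGB2HSV);m=cv2.inRange(hsv,(3,130,60),(14,255,255))
n,l,s,c=cv2.connectedComponentsWithStats(m)
for i in range(1,n):
    if s[i,4]>80 and s[i,1]<260:
        pts=np.argwhere(l==i)[:,::-1]; W=ray(p,pts,24 if c[i,0]<300 else 14)[:,:2].astype(np.float32); print(s[i],cv2.minAreaRect(W))
q=env.camera_params("wrist");print(q)
c=np.hstack([cv2.resize(im[155:260,155:275],None,fx=4,fy=4,interpolation=2),cv2.resize(im[155:260,300:360],None,fx=4,fy=4,interpolation=2)])
cv2.imwrite("pics/crop0.png",c[...,::-1])
E
```

```text
clamp [557. -73.  34.] [558. -72.  20.]
halfb [ 529. -411.   15.] [ 529. -410.   20.]
halfa [592. -97.  31.] [593. -97.  20.]
trig [ 464. -129.   35.] [ 464. -128.   20.]
jaw [583.  55.  38.] [585.  58.  20.]
mug [ 680. -430.    4.] [ 678. -427.   20.]
[214 174  20  38 561] ((592.678466796875, -96.68679809570312), (44.84037399291992, 106.6883544921875), 83.16993713378906)
[322 199  19  36 466] ((528.5841064453125, -407.694091796875), (102.55890655517578, 42.40433883666992), 8.123120307922363)
{'mtx': array([[297.31863964,   0.        , 252.95948235],
       [  0.        , 297.31863964, 193.94074443],
       [  0.        ,   0.        ,   1.        ]]), 'mount': array([[ 4.12553112e-04, -9.69676520e-01, -2.44391644e-01,
         6.71738172e+01],
       [ 9.99999912e-01,  4.17672179e-04,  3.08773701e-05,
         2.71806509e-01],
       [ 7.21345295e-05, -2.44391635e-01,  9.69676608e-01,
        -1.54806342e+02],
       [ 0.00000000e+00,  0.00000000e+00,  0.00000000e+00,
         1.00000000e+00]])}
```

View pics/crop0.png

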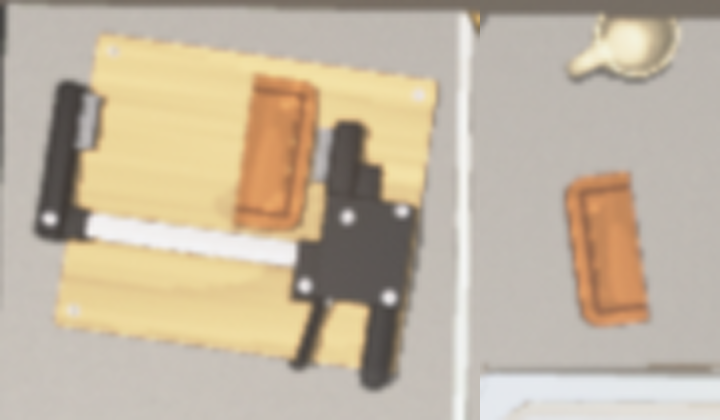

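The crop shows the rounded outer edge of the loose half on its left (+y), so it needs no flip, only a turn of about -15°. half_a lies square in the clamp, with its broken edge facing the moving jaw.

Next I'll move over the clamp.

>>> drive_tool(deltas="0 0 0.33 0.02; 0 0 0.33 0.02; 0.17 -0.36 0.33 0.02; 0.17 -0.36 0 0.023; 0.17 -0.36 0 0; 0.17 -0.36 0 0; 0.17 -0.36 0 0; 0.17 -0.36 0 0; 0.17 -0.36 0 0; 0.17 -0.36 0 0")

```text
t: 0.93
eef_pos: [364.6, 297.6, 324.2]
tcp_rot: [-3.142, -0.0, 3.023]
ft_force: [1.0, 1.0, -0.3]
opening: 0.998
grip_force: 0.0
```

>>> drive_tool(deltas="0.17 -0.36 0 0; 0.17 -0.36 0 0; 0.17 -0.36 0 0; 0.17 -0.36 0 0; 0.17 -0.36 0 0; 0.17 -0.36 0 0; 0.17 -0.36 0 0; 0.17 -0.36 0 0; 0.17 -0.36 0 0; 0 0 0 0")

```text
t: 1.77
eef_pos: [519.5, -29.7, 323.5]
tcp_rot: [-3.141, -0.0, 3.018]
ft_force: [-1.1, -0.7, -0.1]
opening: 0.995
grip_force: 0.0
```

>>> drive_tool(deltas="0 0 0 0; 0 0 0 0")

```text
t: 1.93
eef_pos: [517.0, -24.4, 323.9]
tcp_rot: [3.141, -0.001, 3.022]
ft_force: [0.5, 0.6, -0.1]
opening: 1.003
grip_force: 0.0
```

```bash
cat >> h.py <<'E'
from scipy.spatial.transform import Rotation as Ro
def wcam():
    s=env.state(); im,d=env.read_camera("wrist"); q=env.camera_params("wrist")
    T=np.eye(4);T[:3,:3]=Ro.from_euler("xyz",s["tcp_rot"]).as_matrix();T[:3,3]=s["eef_pos"]
    return im,d,(np.array(q["mtx"]),T@np.array(q["mount"]))
def wdir(q,uv):
    K,T=q; a=(np.atleast_2d(np.array(uv,float))-K[:2,2])/K[0,0]; r=np.linalg.norm(a,axis=1)+1e-9
    return np.c_[a*(np.sin(r)/r)[:,None],np.cos(r)]
def wray(q,uv,z):
    K,T=q; D=wdir(q,uv)@T[:3,:3].T; c=T[:3,3]; return c+D*((z-c[2])/D[:,2:3])
def wcloud(q,d):
    K,T=q; v,u=np.indices(d.shape); D=wdir(q,np.c_[u.ravel(),v.ravel()]); P=D*(d.ravel()/D[:,2])[:,None]
    return (P@T[:3,:3].T+T[:3,3]).reshape(*d.shape,3)
def wood(im,amin=300):
    hsv=cv2.cvtColor(im,cv2.COLOR_RGB2HSV);m=cv2.inRange(hsv,(3,130,40),(14,255,255)); m=cv2.morphologyEx(m,cv2.MORPH_CLOSE,np.ones((3,3)))
    n,l,s,c=cv2.connectedComponentsWithStats(m)
    return [(l==i).astype(np.uint8) for i in range(1,n) if s[i,4]>amin]
E
python3 - <<'E'
from h import *
s=env.state();print(s["t"],s["eef_pos"],s["tcp_rot"],s["joints"])
im,d,q=wcam(); np.savez("w1.npz",im=im,d=d,K=q[0],T=q[1]); cv2.imwrite("pics/w1.png",cv2.resize(im,(768,576))[...,::-1])
for m in wood(im):
    v,u=np.nonzero(m); print(m.sum(),u.mean(),v.mean(),cv2.minAreaRect(wray(q,np.c_[u,v],30)[:,:2].astype(np.float32)))
E
```

```text
1.9333 [517.02095993 -24.35796093 323.89178115] [ 3.14127681e+00 -9.63825891e-04  3.02188262e+00] [-1.74873784e-01  2.49485660e-01  1.68524692e+00  2.80492636e-04
  1.20783986e+00 -1.62605964e+00]
1174 55.04770017035775 197.0204429301533 ((526.46240234375, -392.7288818359375), (106.76387023925781, 56.328102111816406), 8.766457557678223)
1866 214.62325830653805 214.34619506966774 ((591.3424682617188, -95.71908569335938), (47.81047821044922, 111.41152954101562), 83.51554870605469)
```

View pics/w1.png

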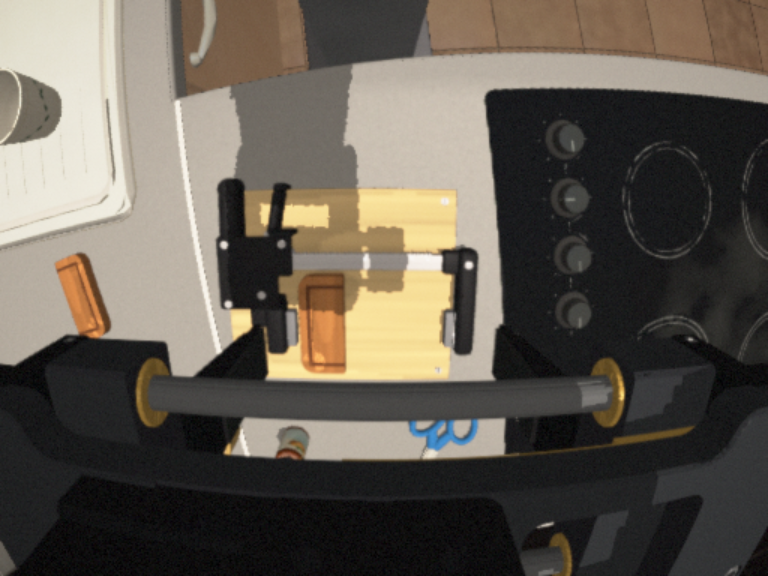

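The wrist view shows half_a clear at (323,322) of the enlarged picture. The pads are at (292,328) and (448,328), the trigger at (278,210) and the loose half at (82,295). half_a measures 47.8 x 111.4 mm, which agrees with the sizes given. Now I'll move over the loose half.

>>> drive_tool(deltas="-0.06 -0.35 0 0.02; -0.06 -0.35 0 0.02; -0.06 -0.35 0 0.02; -0.06 -0.35 0 0.02; -0.06 -0.35 0 0; -0.06 -0.35 0 0; -0.06 -0.35 0 0; -0.06 -0.35 0 0; -0.06 -0.35 0 0; -0.06 -0.35 0 0")

```text
t: 2.82
eef_pos: [457.4, -374.6, 324.7]
tcp_rot: [-3.141, 0.0, -3.007]
ft_force: [0.9, -0.2, -0.1]
opening: 1.0
grip_force: 0.0
```

>>> drive_tool(deltas="0 0 -0.2 0; 0 0 -0.2 0; 0 0 -0.1 0; 0 0 0 0; 0 0 0 0")

```text
t: 3.23
eef_pos: [458.0, -373.6, 274.7]
tcp_rot: [3.141, -0.0, -3.008]
ft_force: [-0.0, -0.7, 0.7]
opening: 1.003
grip_force: 0.0
```

```bash
python3 - <<'E'
from h import *
s=env.state();print(s["t"],s["eef_pos"],s["tcp_rot"],s["joints"])
im,d,q=wcam(); np.savez("w2.npz",im=im,d=d,K=q[0],T=q[1])
for m in wood(im):
    v,u=np.nonzero(m); print(m.sum(),u.mean(),v.mean(),cv2.minAreaRect(wray(q,np.c_[u,v],18)[:,:2].astype(np.float32)), wcloud(q,d)[m>0][:,2].mean())
# clamp features from w1: cloud heights
z=np.load("w1.npz");q=(z["K"],z["T"]);P=wcloud(q,z["d"]);im=z["im"]
def at(u,v): u,v=int(u*2/3),int(v*2/3); return np.round(P[v,u],1), np.round(wray(q,(u,v),40)[0],1)
for n,uv in dict(halfa=(323,322),padmov=(448,328),fixedpad=(292,328),jaw=(465,300),trig=(278,210),grip=(231,210),bed=(400,340)).items(): print(n,*at(*uv))
E
```

```text
3.2333 [ 457.95717913 -373.55104909  274.70873199] [ 3.14132454e+00 -8.10345367e-05 -3.00773581e+00] [-7.96017229e-01  4.02276415e-01  1.58890744e+00  1.04444447e-04
  1.15067216e+00 -2.50071301e+00]
2280 223.04649122807018 210.4517543859649 ((527.3919067382812, -408.2188415527344), (110.77509307861328, 47.15994644165039), 7.963012218475342) 20.891494460312234
halfa [587.2 -93.3  32.2] [584.8 -92.   40. ]
padmov [610.1  37.2  31.2] [606.9  36.1  40. ]
fixedpad [ 590.4 -128.6   31.2] [ 587.6 -126.4   40. ]
jaw [579.6  56.9  41.5] [580.   57.2  40. ]
trig [ 464.9 -119.1   45.9] [ 465.1 -120.4   40. ]
grip [ 457.5 -166.    49.3] [ 457.6 -169.2   40. ]
bed [623.3 -15.2  14.6] [613.9 -15.2  40. ]
```

>>> drive_tool(deltas="0.23 -0.115 -0.15 0.001; 0.23 -0.115 -0.2 0.001; 0.234 -0.116 -0.2 0; 0 0 -0.4 0; 0 0 -0.4 0; 0 0 -0.4 0; 0 0 -0.3 0; 0 0 -0.3 0; 0 0 -0.1 0; 0 0 0 0")

```text
t: 4.12
eef_pos: [526.7, -408.4, 27.9]
tcp_rot: [3.139, -0.002, -3.002]
ft_force: [0.3, -0.3, 0.2]
opening: 0.999
grip_force: 0.0
```

>>> drive_tool(deltas="0 0 0 0; 0 0 0 0")

```text
t: 4.28
eef_pos: [527.8, -409.8, 31.7]
tcp_rot: [-3.139, 0.002, -3.003]
ft_force: [-1.0, -0.0, 0.7]
opening: 0.999
grip_force: 0.0
```

>>> drive_tool(deltas="0 0.005 -0.06 0; 0 0 -0.05 0; 0 0 0 0; 0 0 0 0")

```text
t: 4.62
eef_pos: [526.7, -408.6, 18.3]
tcp_rot: [3.141, -0.0, -3.003]
ft_force: [-0.6, 0.1, -0.4]
opening: 1.0
grip_force: 0.0
```

>>> drive_tool(deltas="0 0 0 0; 0 0 0 0; 0 0 0 0; 0 0 0 0; 0 0 0 0; 0 0 0 0; 0 0 0 0; 0 0 0 0; 0 0 0 0; 0 0 0 0", gripper=0.65)

```text
t: 5.45
eef_pos: [526.8, -408.6, 18.2]
tcp_rot: [3.141, 0.0, -3.003]
ft_force: [-0.0, 1.0, -0.4]
opening: 0.498
grip_force: 30.0
```

>>> drive_tool(deltas="0 0 0.2 0; 0 0 0.35 0; 0 0 0.35 0; 0 0 0.1 0; 0.07 0.25 0 -0.01; 0.07 0.35 0 -0.01; 0.07 0.35 0 -0.01; 0.07 0.35 0 -0.01; 0.07 0.35 0 -0.01; 0.07 0.35 0 -0.01")

```text
t: 6.28
eef_pos: [568.7, -207.0, 118.0]
tcp_rot: [3.141, -0.0, 3.09]
ft_force: [0.5, -0.5, -0.2]
opening: 0.507
grip_force: 30.0
```

>>> drive_tool(deltas="0.07 0.35 0 -0.01; 0.07 0.35 0 -0.0105; 0.07 0.35 0 0; 0.07 0.35 0 0; 0.015 0.28 0 0; 0 0.1 0 0; 0 0 0 0; 0 0 0 0")

```text
t: 6.95
eef_pos: [598.2, -30.9, 118.1]
tcp_rot: [-3.141, -0.0, 3.028]
ft_force: [-0.6, -0.6, 0.0]
opening: 0.503
grip_force: 30.0
```

>>> drive_tool(deltas="0 0.005 -0.3 0; 0 0 -0.3 0; 0 0 -0.15 0; 0 0 -0.08 0; 0 0 0 0; 0 0 0 0; 0 0 0 0")

```text
t: 7.53
eef_pos: [598.9, -30.9, 36.4]
tcp_rot: [-3.142, 0.002, 3.027]
ft_force: [0.5, -0.8, -0.6]
opening: 0.5
grip_force: 30.0
```

```bash
python3 - <<'E'
from h import *
s=env.state();print(s["t"],s["eef_pos"],s["tcp_rot"],s["ft_force"])
im,d,q=wcam(); np.savez("w3.npz",im=im,d=d,K=q[0],T=q[1]); cv2.imwrite("pics/w3.png",cv2.resize(im,(768,576))[...,::-1])
for m in wood(im):
    v,u=np.nonzero(m); print(m.sum(),u.mean(),v.mean(),cv2.minAreaRect(wray(q,np.c_[u,v],30)[:,:2].astype(np.float32)))
E
```

```text
7.5333 [598.91381774 -30.86595066  36.37656478] [-3.14155863e+00  1.75273321e-03  3.02658673e+00] [ 0.49259524 -0.75505403 -0.59639193]
6560 148.09740853658536 189.6983231707317 ((568.854248046875, -91.70553588867188), (51.56401443481445, 62.664852142333984), 82.73847198486328)
9288 252.06298449612405 200.422157622739 ((577.6961059570312, -28.47120475769043), (50.66509246826172, 64.09285736083984), 83.31181335449219)
1896 252.76318565400845 292.7441983122363 ((637.5234375, -35.48687744140625), (49.43842697143555, 18.876663208007812), 83.42402648925781)
```

View pics/w3.png

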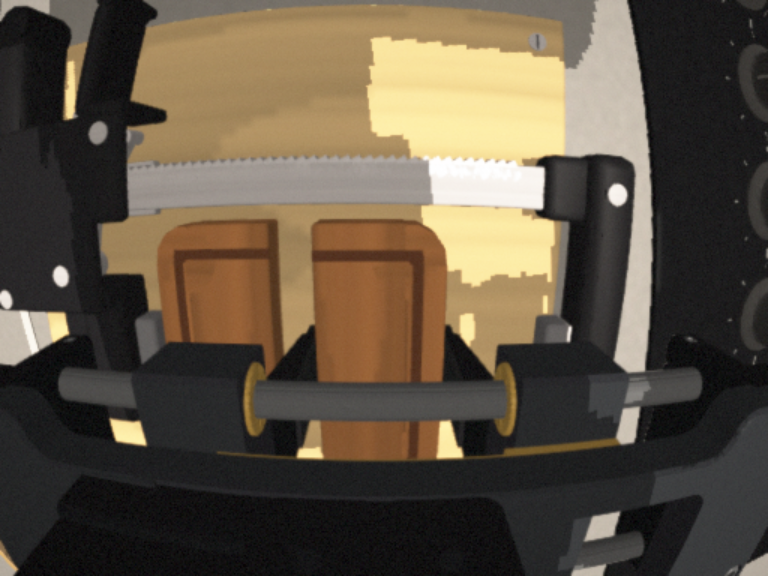

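This view shows both halves parallel on the bed, half_a at (222,285) and half_b at (375,290), with their near ends about level at row 222. The fingers are clear on both sides. I'll check the ends in half_a's frame before lowering the half.

```bash
python3 - <<'E'
from h import *
z=np.load("w3.npz");im=z["im"];q=(z["K"],z["T"]);a=-0.1145
X=np.array([np.cos(a),np.sin(a)]);Y=np.array([-np.sin(a),np.cos(a)]);O=np.array([591.3,-95.7])
for m,h in zip(wood(im)[:2],(30,36.2)):
    v,u=np.nonzero(m); k=v<215
    W=wray(q,np.c_[u,v],h)[:,:2]-O; W=np.c_[W@X,W@Y]
    xs=[];
    for lo in np.arange(np.percentile(W[:,1],20),np.percentile(W[:,1],80),4):
        s=W[(W[:,1]>lo)&(W[:,1]<lo+4)]; xs.append(s[:,0].min())
    f=[];
    for side in(np.min,np.max):
        b=[]
        for lo in np.arange(-38,-8,4):
            s=W[(W[:,0]>lo)&(W[:,0]<lo+4)]; b.append((lo+2,side(s[:,1])))
        b=np.array(b); f.append((np.round(np.polyfit(b[:,0],b[:,1],1),3)))
    print("near end",np.round(xs,1),"side lines",f)
E
```

```text
near end [-53.1 -53.5 -54.  -53.9 -53.8 -53.6 -53.5 -53.9] side lines [array([-1.1000e-02, -2.4458e+01]), array([-1.2000e-02,  2.6524e+01])]
near end [-53.8 -53.7 -53.7 -53.7 -53.7 -53.7 -53.2] side lines [array([-2.1000e-02,  4.0919e+01]), array([1.7000e-02, 8.9378e+01])]
```

>>> drive_tool(deltas="0 0.03 -0.03 0; 0 0 -0.02 0; 0 0 0 0; 0 0 0 0; 0 0 0 0")

```text
t: 8.0
eef_pos: [598.3, -27.1, 30.3]
tcp_rot: [3.142, 0.0, 3.027]
ft_force: [0.2, -0.4, -0.1]
opening: 0.499
grip_force: 30.0
```

>>> drive_tool(deltas="0 0 0 0; 0 0 0 0; 0 0 0 0; 0 0 0 0", gripper=0.43)

```text
t: 8.33
eef_pos: [598.3, -27.1, 30.3]
tcp_rot: [3.142, 0.0, 3.027]
ft_force: [-0.7, -0.7, 0.2]
opening: 0.569
grip_force: 0.0
```

>>> drive_tool(deltas="0 0 0.1 0; 0 0 0.2 0; 0 0 0.3 0; 0 0 0.3 0; -0.2 0 0.3 0; -0.3 0 0.3 0; -0.3 0 0.3 0; 0 0 0 0; 0 0 0 0")

```text
t: 9.08
eef_pos: [519.1, -27.2, 211.7]
tcp_rot: [-3.141, 0.004, 3.027]
ft_force: [0.9, -0.5, 0.4]
opening: 0.571
grip_force: 0.0
```

```bash
python3 - <<'E'
from h import *
s=env.state();print(s["t"],s["eef_pos"],s["tcp_rot"],s["joints"])
im,d,q=wcam(); np.savez("w4.npz",im=im,d=d,K=q[0],T=q[1]); cv2.imwrite("pics/w4.png",cv2.resize(im,(768,576))[...,::-1])
for m in wood(im):
    v,u=np.nonzero(m); print(m.sum(),u.mean(),v.mean(),cv2.minAreaRect(wray(q,np.c_[u,v],30)[:,:2].astype(np.float32)))
E
```

```text
9.0833 [519.12978526 -27.15478932 211.67824604] [-3.1414162   0.00426585  3.02705651] [-1.79422257e-01  3.64461981e-01  1.84107224e+00  1.25224898e-04
  9.31790125e-01 -1.63575653e+00]
2082 259.56724303554273 226.04899135446686 ((578.8931884765625, -25.06914710998535), (47.3668327331543, 73.96733093261719), 83.45267486572266)
1452 207.91528925619835 220.61914600550963 ((571.8115844726562, -93.16810607910156), (47.99378967285156, 73.26292419433594), 83.01712036132812)
```

View pics/w4.png

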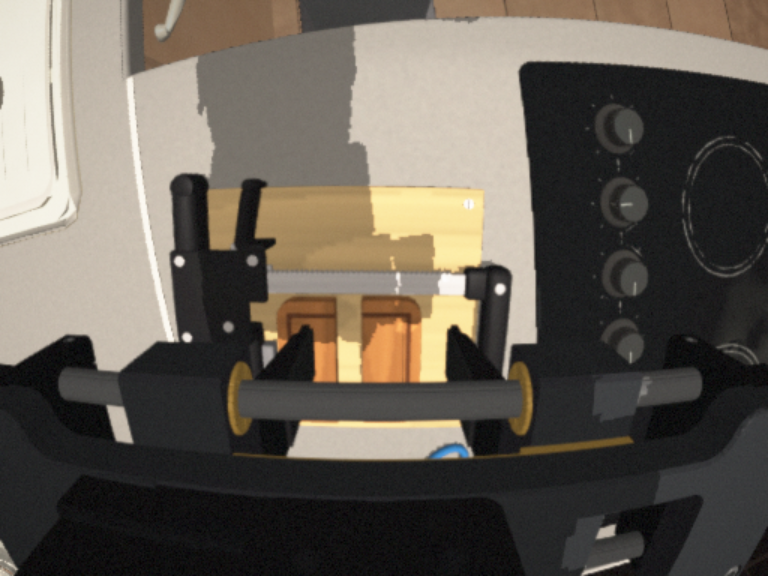

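half_b lies flat, released and parallel at (390,340), with half_a at (307,335). The trigger blade runs from (255,182) to (243,245), and the grip's end is at (188,185). Now I'll locate the blade's front face.

```bash
python3 - <<'E'
from h import *
z=np.load("w4.npz");im=z["im"];q=(z["K"],z["T"]);P=wcloud(q,z["d"])
g=cv2.cvtColor(im,cv2.COLOR_RGB2GRAY)
for v in range(118,166,4):
    r=[u for u in range(152,190) if g[v,u]<60]; 
    if not r: continue
    W=wray(q,[(r[0]-.5,v),(r[-1]+.5,v)],48)
    print(v,r[0],r[-1],np.round(W[:,:2],1).tolist(),np.round(P[v,(r[0]+r[-1])//2],0))
a=-0.118;X=np.array([np.cos(a),np.sin(a)]);Y=np.array([-np.sin(a),np.cos(a)])
# bolts / corners of housing for the clamp frame: bed corner check
for n,uv,h in(("gripend",(190,180),48),("bedNR",(484,190),12),("bedNL",(208,190),12),("hous_corner",(172,252),50),("hous_corner_r",(266,250),50)):
    w=wray(q,np.array(uv)/1.5,h)[0,:2]; print(n,np.round(w,1),np.round([w@X,w@Y],1))
print(np.array([591.3,-95.7])@X,np.array([591.3,-95.7])@Y)
E
```

```text
122 162 177 [[440.8, -118.9], [443.7, -100.8]] [ 442. -110.   49.]
126 162 173 [[445.2, -119.5], [447.3, -105.9]] [ 446. -113.   49.]
130 161 172 [[449.4, -121.3], [451.5, -107.6]] [ 450. -115.   48.]
134 160 172 [[453.6, -123.1], [455.9, -108.3]] [ 455. -116.   47.]
138 159 171 [[457.8, -125.0], [460.0, -110.0]] [ 459. -118.   48.]
142 159 171 [[462.2, -125.7], [464.4, -110.7]] [ 463. -118.   48.]
146 158 170 [[466.4, -127.6], [468.6, -112.5]] [ 467. -120.   48.]
150 158 169 [[470.8, -128.3], [472.8, -114.3]] [ 472. -122.   48.]
154 157 169 [[475.1, -130.2], [477.2, -115.0]] [ 476. -122.   49.]
158 157 169 [[479.5, -131.0], [481.6, -115.8]] [ 481. -124.   47.]
162 157 182 [[484.0, -131.7], [488.0, -101.6]] [ 486. -117.   48.]
gripend [ 431.3 -160.2] [ 447.2 -108.3]
bedNR [468.6  63. ] [457.9 117.7]
bedNL [ 440.2 -161. ] [ 456.1 -108. ]
hous_corner [ 483.2 -184.6] [ 501.6 -126.4]
hous_corner_r [ 492.2 -107.8] [501.4 -49.1]
598.4545557256691 -25.42291744060702
```

>>> drive_tool(deltas="-0.18 -0.18 0 0; -0.18 -0.18 -0.2 0; -0.17 -0.17 -0.3 0; 0 0 -0.3 0; 0 0 -0.3 0; 0 0 -0.3 0; 0 0 -0.25 0; 0 0 -0.1 0; 0 0 0 0; 0 0 0 0", gripper=1)

```text
t: 9.97
eef_pos: [466.5, -80.1, 33.8]
tcp_rot: [3.141, -0.002, 3.027]
ft_force: [0.4, -0.1, -0.0]
opening: 0.009
grip_force: 0.0
```

>>> drive_tool(deltas="-0.01 -0.05 0 0; -0.01 -0.05 0 0; 0 0 0 0; 0 0 0 0; 0 0 0 0")

```text
t: 10.38
eef_pos: [464.6, -90.3, 34.8]
tcp_rot: [-3.141, 0.001, 3.027]
ft_force: [0.1, -0.6, 0.3]
opening: 0.004
grip_force: 0.0
```

>>> drive_tool(deltas="-0.005 -0.04 0 0; -0.005 -0.04 0 0; 0 0 0 0; 0 0 0 0")

```text
t: 10.72
eef_pos: [463.3, -98.4, 34.2]
tcp_rot: [3.141, -0.0, 3.027]
ft_force: [0.1, 0.4, -0.5]
opening: 0.005
grip_force: 0.0
```

>>> drive_tool(deltas="-0.005 -0.04 0 0; -0.005 -0.04 0 0; 0 0 0 0; 0 0 0 0")

```text
t: 11.05
eef_pos: [462.3, -106.3, 34.1]
tcp_rot: [3.141, -0.0, 3.027]
ft_force: [1.1, 1.9, 0.8]
opening: 0.005
grip_force: 0.9
```

>>> drive_tool(deltas="-0.005 -0.04 0 0; -0.005 -0.04 0 0; 0 0 0 0; 0 0 0 0")

```text
t: 11.38
eef_pos: [460.6, -113.9, 34.0]
tcp_rot: [3.141, -0.002, 3.027]
ft_force: [-2.6, 4.0, 0.2]
opening: 0.008
grip_force: 2.0
```

>>> drive_tool(deltas="-0.005 -0.05 0 0; -0.005 -0.05 0 0; -0.005 -0.05 0 0; 0 0 0 0; 0 0 0 0")

```text
t: 11.8
eef_pos: [458.4, -128.6, 33.9]
tcp_rot: [3.14, -0.003, 3.027]
ft_force: [-4.0, 6.1, 0.3]
opening: 0.005
grip_force: 3.2
```

>>> drive_tool(deltas="-0.003 -0.04 0 0; 0 0 0 0; 0 0 0 0")

```text
t: 12.05
eef_pos: [458.0, -132.3, 33.8]
tcp_rot: [3.14, -0.004, 3.027]
ft_force: [-4.0, 7.1, 1.4]
opening: 0.006
grip_force: 4.0
```

>>> drive_tool(deltas="-0.003 -0.03 0 0; 0 0 0 0; 0 0 0 0")

```text
t: 12.3
eef_pos: [457.8, -135.3, 33.9]
tcp_rot: [3.14, -0.004, 3.027]
ft_force: [-3.8, 6.9, 1.7]
opening: -0.001
grip_force: 4.1
```

>>> drive_tool(deltas="0.02 0.18 0 0; 0.02 0.18 0 0; 0 0 0 0; -0.005 -0.06 0 0; -0.005 -0.06 0 0; -0.005 -0.06 0 0; -0.005 -0.06 0 0; -0.005 -0.06 0 0; -0.005 -0.06 0 0; 0 0 0 0")

```text
t: 13.13
eef_pos: [458.7, -137.2, 33.9]
tcp_rot: [3.14, -0.003, 3.026]
ft_force: [-4.1, 7.5, 2.3]
opening: 0.005
grip_force: 4.1
```

```bash
cat > m.py <<'E'
from h import *
import sys
s=env.state();im,d,p=look("top");P=cloud(d,p)
cv2.imwrite(f"pics/top_{sys.argv[1]}.png",cv2.resize(im[150:265,155:280],None,fx=5,fy=5,interpolation=2)[...,::-1]); np.savez(f"top_{sys.argv[1]}.npz",im=im,d=d)
print(s["t"],s["eef_pos"],s["ft_force"])
a=-.118;X=np.array([np.cos(a),np.sin(a)]);Y=np.array([-np.sin(a),np.cos(a)])
hsv=cv2.cvtColor(im,cv2.COLOR_RGB2HSV);m=cv2.inRange(hsv,(3,130,40),(14,255,255))
W=ray(p,np.c_[np.indices(m.shape)[1].ravel(),np.indices(m.shape)[0].ravel()],30)[:,:2].reshape(*m.shape,2)
x=W@X;y=W@Y
# profile along Y in the strip across the board (X 565..625): wood fraction and darkness
g=hsv[...,2]
for lo in range(-64,130,3):
    k=(x>570)&(x<620)&(y>=lo)&(y<lo+3)
    print(lo,int(100*m[k].mean()/255),int(g[k].mean()),end=" | ")
E
python3 m.py 1
```

```text
13.1333 [ 458.72363671 -137.18857629   33.8622411 ] [-4.0901982   7.51570017  2.32092187]
-64 0 156 | -61 0 186 | -58 0 189 | -55 0 174 | -52 0 169 | -49 100 200 | -46 100 210 | -43 100 188 | -40 100 172 | -37 100 183 | -34 100 200 | -31 100 209 | -28 100 213 | -25 100 216 | -22 100 218 | -19 100 219 | -16 100 216 | -13 100 209 | -10 100 203 | -7 100 203 | -4 5 217 | -1 0 232 | 2 0 237 | 5 0 237 | 8 0 237 | 11 0 232 | 14 0 194 | 17 10 161 | 20 100 187 | 23 100 205 | 26 100 212 | 29 100 215 | 32 100 218 | 35 100 219 | 38 100 219 | 41 100 212 | 44 100 204 | 47 100 199 | 50 100 189 | 53 100 171 | 56 100 172 | 59 100 202 | 62 95 217 | 65 23 213 | 68 0 190 | 71 0 168 | 74 0 186 | 77 0 182 | 80 0 153 | 83 0 109 | 86 0 76 | 89 0 72 | 92 0 76 | 95 0 77 | 98 0 77 | 101 0 106 | 104 0 180 | 107 0 226 | 110 0 224 | 113 0 205 | 116 0 195 | 119 0 195 | 122 0 194 | 125 0 194 | 128 0 194 |
```

>>> drive_tool(deltas="0.02 0.18 0 0; 0.02 0.19 0 0; 0 0 0 0; -0.005 -0.06 0 0; -0.005 -0.06 0 0; -0.005 -0.06 0 0; -0.005 -0.06 0 0; -0.005 -0.06 0 0; -0.005 -0.06 0 0; 0 0 0 0")

```text
t: 14.02
eef_pos: [459.6, -136.5, 33.8]
tcp_rot: [3.14, -0.003, 3.026]
ft_force: [-3.9, 8.6, 1.9]
opening: 0.006
grip_force: 4.0
```

```bash
python3 m.py 2
```

```text
14.0167 [ 459.59437626 -136.490347     33.82815865] [-3.86806141  8.57615728  1.94396214]
-64 0 156 | -61 0 186 | -58 0 189 | -55 0 174 | -52 0 169 | -49 100 200 | -46 100 210 | -43 100 188 | -40 100 172 | -37 100 183 | -34 100 200 | -31 100 210 | -28 100 213 | -25 100 216 | -22 100 218 | -19 100 219 | -16 100 217 | -13 100 209 | -10 100 202 | -7 100 203 | -4 10 217 | -1 0 232 | 2 0 231 | 5 0 195 | 8 5 163 | 11 100 189 | 14 100 205 | 17 100 212 | 20 100 215 | 23 100 217 | 26 100 220 | 29 100 218 | 32 100 211 | 35 100 204 | 38 100 200 | 41 100 189 | 44 100 173 | 47 100 174 | 50 100 205 | 53 89 215 | 56 0 199 | 59 0 190 | 62 0 176 | 65 0 145 | 68 0 99 | 71 0 73 | 74 0 74 | 77 0 78 | 80 0 78 | 83 0 79 | 86 0 122 | 89 0 198 | 92 0 230 | 95 0 235 | 98 0 236 | 101 0 235 | 104 0 235 | 107 0 234 | 110 0 226 | 113 0 205 | 116 0 195 | 119 0 195 | 122 0 194 | 125 0 194 | 128 0 194 |
```

>>> drive_tool(deltas="0.015 0.18 0 0; 0.015 0.19 0 0; 0 0 0 0; -0.005 -0.06 0 0; -0.005 -0.06 0 0; -0.005 -0.06 0 0; -0.005 -0.03 0 0; 0 0 0 0")

```text
t: 14.73
eef_pos: [461.1, -120.8, 33.9]
tcp_rot: [3.141, -0.002, 3.025]
ft_force: [-2.2, 5.9, 1.5]
opening: 0.002
grip_force: 2.6
```

>>> drive_tool(deltas="-0.005 -0.04 0 0; 0 0 0 0; 0 0 0 0")

```text
t: 14.98
eef_pos: [460.5, -124.4, 33.9]
tcp_rot: [3.141, -0.003, 3.026]
ft_force: [-3.6, 6.4, 1.3]
opening: 0.001
grip_force: 2.9
```

>>> drive_tool(deltas="-0.005 -0.04 0 0; 0 0 0 0; 0 0 0 0")

```text
t: 15.23
eef_pos: [459.9, -128.2, 33.9]
tcp_rot: [3.14, -0.003, 3.026]
ft_force: [-3.1, 8.4, 0.2]
opening: 0.003
grip_force: 3.8
```

>>> drive_tool(deltas="-0.005 -0.04 0 0; 0 0 0 0; 0 0 0 0")

```text
t: 15.48
eef_pos: [459.5, -132.1, 33.9]
tcp_rot: [3.14, -0.003, 3.026]
ft_force: [-2.0, 8.1, 1.3]
opening: 0.006
grip_force: 4.2
```

```bash
python3 m.py 3
```

```text
15.4833 [ 459.46379432 -132.10924669   33.85713481] [-2.03079948  8.05750095  1.26596176]
-64 0 156 | -61 0 186 | -58 0 189 | -55 0 174 | -52 5 168 | -49 100 201 | -46 100 209 | -43 100 186 | -40 100 169 | -37 100 181 | -34 100 199 | -31 100 209 | -28 100 213 | -25 100 216 | -22 100 218 | -19 100 219 | -16 100 216 | -13 100 209 | -10 100 202 | -7 100 195 | -4 100 186 | -1 100 194 | 2 100 206 | 5 100 212 | 8 100 215 | 11 100 218 | 14 100 219 | 17 100 218 | 20 100 211 | 23 100 203 | 26 100 198 | 29 100 189 | 32 100 173 | 35 100 173 | 38 100 203 | 41 89 215 | 44 0 200 | 47 0 191 | 50 0 178 | 53 0 148 | 56 0 102 | 59 0 76 | 62 0 75 | 65 0 79 | 68 0 80 | 71 0 81 | 74 0 126 | 77 0 205 | 80 0 232 | 83 0 235 | 86 0 236 | 89 0 236 | 92 0 236 | 95 0 236 | 98 0 236 | 101 0 236 | 104 0 235 | 107 0 234 | 110 0 226 | 113 0 205 | 116 0 195 | 119 0 195 | 122 0 194 | 125 0 194 | 128 0 194 |
```

View pics/top_3.png

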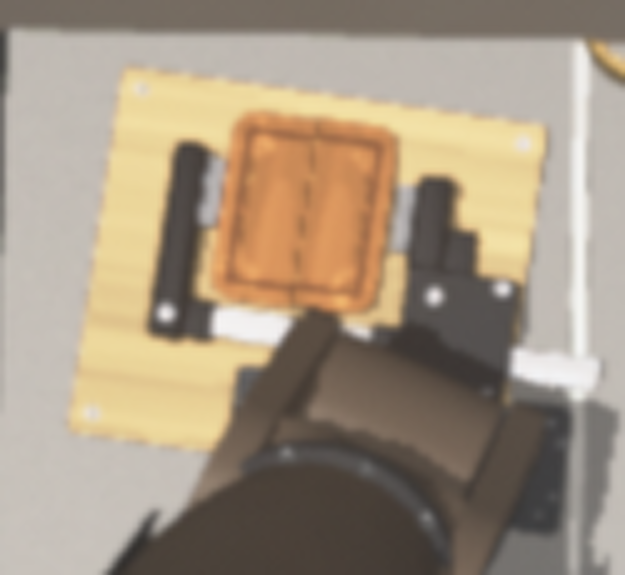

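The halves are now nearly shut, with the seam at (305,215) and the ends level, and the pad at (210,190) touches half_b. I'll go on in small pushes, watching the force.

>>> drive_tool(deltas="-0.003 -0.03 0 0; 0 0 0 0; 0 0 0 0")

```text
t: 15.78
eef_pos: [459.3, -135.1, 33.9]
tcp_rot: [3.14, -0.002, 3.026]
ft_force: [-1.7, 8.4, 0.9]
opening: 0.006
grip_force: 4.3
```

>>> drive_tool(deltas="0.015 0.17 0 0; 0.015 0.17 0 0; 0 0 0 0; -0.005 -0.05 0 0; -0.005 -0.05 0 0; 0 0 0 0; 0 0 0 0")

```text
t: 16.37
eef_pos: [462.3, -111.4, 34.1]
tcp_rot: [3.141, 0.0, 3.025]
ft_force: [-0.9, 2.1, -0.0]
opening: 0.006
grip_force: 1.0
```

>>> drive_tool(deltas="-0.005 -0.04 0 0; 0 0 0 0; 0 0 0 0")

```text
t: 16.62
eef_pos: [461.7, -114.3, 34.1]
tcp_rot: [3.141, -0.0, 3.027]
ft_force: [-2.1, 3.3, 0.4]
opening: 0.008
grip_force: 1.5
```

>>> drive_tool(deltas="-0.005 -0.03 0 0; 0 0 0 0; 0 0 0 0")

```text
t: 16.87
eef_pos: [461.0, -116.8, 34.1]
tcp_rot: [3.141, -0.001, 3.027]
ft_force: [-2.9, 4.9, 0.4]
opening: 0.006
grip_force: 2.2
```

>>> drive_tool(deltas="-0.005 -0.03 0 0; 0 0 0 0; 0 0 0 0")

```text
t: 17.12
eef_pos: [460.3, -119.7, 34.0]
tcp_rot: [3.141, -0.002, 3.027]
ft_force: [-3.2, 5.8, 2.0]
opening: 0.003
grip_force: 2.6
```

>>> drive_tool(deltas="-0.003 -0.03 0 0; 0 0 0 0; 0 0 0 0")

```text
t: 17.37
eef_pos: [459.8, -122.5, 34.0]
tcp_rot: [3.141, -0.002, 3.027]
ft_force: [-3.3, 6.2, 0.7]
opening: 0.004
grip_force: 3.1
```

>>> drive_tool(deltas="-0.003 -0.03 0 0; 0 0 0 0; 0 0 0 0")

```text
t: 17.62
eef_pos: [459.2, -125.3, 33.9]
tcp_rot: [3.14, -0.003, 3.028]
ft_force: [-3.6, 8.9, 0.4]
opening: 0.005
grip_force: 3.9
```

>>> drive_tool(deltas="-0.003 -0.02 0 0; 0 0 0 0; 0 0 0 0")

```text
t: 17.87
eef_pos: [458.9, -127.1, 33.9]
tcp_rot: [3.14, -0.003, 3.028]
ft_force: [-3.2, 10.8, 0.8]
opening: 0.002
grip_force: 5.0
```

```bash
python3 m.py 4
```

```text
17.8667 [ 458.86391956 -127.07031496   33.88163198] [-3.2402222  10.76718329  0.8107361 ]
-64 0 156 | -61 0 184 | -58 0 179 | -55 11 181 | -52 76 203 | -49 100 205 | -46 100 177 | -43 100 173 | -40 100 189 | -37 100 202 | -34 100 210 | -31 100 215 | -28 100 216 | -25 100 219 | -22 100 219 | -19 100 214 | -16 100 206 | -13 100 201 | -10 100 196 | -7 100 188 | -4 100 198 | -1 100 208 | 2 100 213 | 5 100 216 | 8 100 218 | 11 100 220 | 14 100 216 | 17 100 209 | 20 100 202 | 23 100 197 | 26 100 183 | 29 100 166 | 32 100 181 | 35 100 210 | 38 83 214 | 41 0 193 | 44 0 183 | 47 0 161 | 50 0 115 | 53 0 80 | 56 0 75 | 59 0 78 | 62 0 80 | 65 0 80 | 68 0 111 | 71 0 188 | 74 0 229 | 77 0 235 | 80 0 236 | 83 0 236 | 86 0 236 | 89 0 236 | 92 0 236 | 95 0 236 | 98 0 236 | 101 0 236 | 104 0 235 | 107 0 235 | 110 0 226 | 113 0 205 | 116 0 195 | 119 0 195 | 122 0 194 | 125 0 194 | 128 0 194 |
```

>>> drive_tool(deltas="-0.003 -0.03 0 0; 0 0 0 0; 0 0 0 0")

```text
t: 18.17
eef_pos: [458.5, -129.9, 33.8]
tcp_rot: [3.14, -0.003, 3.028]
ft_force: [-3.4, 11.4, -0.0]
opening: 0.005
grip_force: 6.0
```

>>> drive_tool(deltas="-0.001 -0.02 0 0; 0 0 0 0; 0 0 0 0")

```text
t: 18.42
eef_pos: [458.2, -131.6, 33.8]
tcp_rot: [3.14, -0.004, 3.028]
ft_force: [-2.9, 14.4, 1.6]
opening: 0.002
grip_force: 7.2
```

>>> drive_tool(deltas="-0.001 -0.015 0 0; 0 0 0 0; 0 0 0 0")

```text
t: 18.67
eef_pos: [458.1, -132.9, 33.8]
tcp_rot: [3.14, -0.004, 3.028]
ft_force: [-2.6, 16.5, 0.9]
opening: 0.003
grip_force: 8.0
```

```bash
python3 m.py 5
```

```text
18.6667 [ 458.11361711 -132.94360652   33.8086135 ] [-2.6119921  16.51202802  0.92971031]
-64 0 156 | -61 0 183 | -58 0 179 | -55 11 181 | -52 76 203 | -49 100 204 | -46 100 177 | -43 100 173 | -40 100 188 | -37 100 201 | -34 100 210 | -31 100 215 | -28 100 216 | -25 100 219 | -22 100 219 | -19 100 214 | -16 100 206 | -13 100 201 | -10 100 196 | -7 100 188 | -4 100 198 | -1 100 208 | 2 100 213 | 5 100 216 | 8 100 219 | 11 100 220 | 14 100 216 | 17 100 209 | 20 100 202 | 23 100 197 | 26 100 182 | 29 100 166 | 32 100 181 | 35 100 210 | 38 83 213 | 41 5 187 | 44 0 164 | 47 0 126 | 50 0 87 | 53 0 74 | 56 0 78 | 59 0 80 | 62 0 80 | 65 0 94 | 68 0 161 | 71 0 224 | 74 0 235 | 77 0 236 | 80 0 236 | 83 0 236 | 86 0 236 | 89 0 236 | 92 0 236 | 95 0 236 | 98 0 236 | 101 0 236 | 104 0 235 | 107 0 234 | 110 0 226 | 113 0 205 | 116 0 195 | 119 0 195 | 122 0 194 | 125 0 194 | 128 0 194 |
```

View pics/top_5.png

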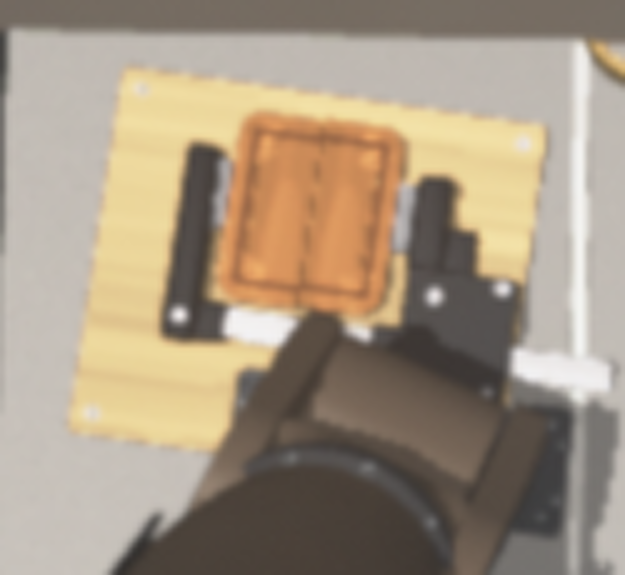

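The halves are shut along the seam at (310,215), with the outer ends in line. The pad is pressed in about 3 mm. One small push more to get to the middle of the range, then I'll check that it holds.

>>> drive_tool(deltas="-0.001 -0.012 0 0; 0 0 0 0; 0 0 0 0")

```text
t: 18.97
eef_pos: [458.0, -134.0, 33.8]
tcp_rot: [3.139, -0.004, 3.028]
ft_force: [-2.3, 16.9, 0.7]
opening: 0.002
grip_force: 8.7
```

>>> drive_tool(deltas="0 0 0 0; 0 0 0 0; 0 0 0 0; 0 0 0 0; 0 0 0 0; 0 0 0 0; 0 0 0 0; 0 0 0 0; 0 0 0 0")

```text
t: 19.72
eef_pos: [458.0, -134.0, 33.8]
tcp_rot: [3.14, -0.004, 3.028]
ft_force: [-1.8, 17.1, 0.9]
opening: 0.005
grip_force: 8.6
```

```bash
python3 - <<'E'
from h import *
W={}
a=-.118;X=np.array([np.cos(a),np.sin(a)]);Y=np.array([-np.sin(a),np.cos(a)])
im6,d,p=look("top");s=env.state();print(s["t"],s["eef_pos"],s["ft_force"])
u=np.indices(d.shape)
def edge(im,xr,yr,lev,h):
    W=ray(p,np.c_[u[1].ravel(),u[0].ravel()],h)[:,:2]; x=W@X;y=W@Y;g=cv2.cvtColor(im,cv2.COLOR_RGB2GRAY).ravel()
    k=(x>xr[0])&(x<xr[1]); b=np.arange(yr[0],yr[1],1.0); v=np.array([g[k&(abs(y-c)<1.5)].mean() for c in b]); i=np.argmax(v>lev) ; return b[i-1]+(lev-v[i-1])/(v[i]-v[i-1])
for n in(3,4,5,6):
    im=im6 if n==6 else np.load(f"top_{n}.npz")["im"]
    print(n,"jaw back edge",round(edge(im,(575,615),(60,85),130,40),2))
# near/far end level of the two halves
hsv=cv2.cvtColor(im6,cv2.COLOR_RGB2HSV);m=cv2.inRange(hsv,(3,130,40),(14,255,255)).astype(bool)
w=ray(p,np.c_[u[1].ravel(),u[0].ravel()],30)[:,:2][m.ravel()]; x=w@X;y=w@Y
for lo in range(-40,30,6):
    k=(y>lo)&(y<lo+6)&(x>500)&(x<700); print(lo,round(x[k].min(),1),round(x[k].max(),1),end=" | ")
E
```

```text
19.7667 [ 458.03235925 -133.98562228   33.80689612] [-1.75924472 17.15538425  1.01749709]
3 jaw back edge 75.05
4 jaw back edge 69.75
5 jaw back edge 67.69
6 jaw back edge 67.35
-40 548.3 650.4 | -34 547.5 652.5 | -28 546.7 651.7 | -22 546.0 650.9 | -16 548.1 650.1 | -10 547.3 649.4 | -4 546.5 651.1 | 2 545.8 650.7 | 8 545.0 649.9 | 14 547.1 649.1 | 20 546.3 651.2 | 26 545.5 650.4 |
```

```bash
python3 -c "
from cell import env
print(env.job_done())"
```

```text
the job is handed in; nothing more can be done
None
```

The job is handed in at about 20 s: the halves are joined with their ends level, and the trigger is still held, with the pad pressed in an estimated 3 to 5 mm (2 to 6 mm is right); the judge's result was not shown.

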